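# Set the enclosure's sash to its working height and clear the airflow alarm

## Task

With your fingertips beneath its lip, push the sliding front window (sash) of the small ventilated enclosure up until the top of the lip is level with the green pointers on the guides. Then press the red button on the console at the enclosure's left to clear the airflow alarm, and take your hand away. Grip nothing, push gently, and leave the pointers and the loose things in front of the enclosure where they are.

Things in the scene. Friction and masses are not known exactly. Their poses are not given: they have to be found in the camera images.
- hood: fixed white bench-top enclosure, 160 mm deep, 284 wide, 335 high, plus a console at its left (y 140 to 264 mm, x -90 to 40). Origin on the desk under the chamber; x to the rear, y left, z up; the front looks to -x. Plinth and console are 60 mm high (display at the console's rear 78), front face at x = -90. The clear front leans back 20 degrees, its foot at x = -88, z = 60
- sash (a joint): travel of the sash up its sloping guides in m: 0 closed, 0.125 at the top stop; it starts nearly closed. It is counterweighted and stays where it is left; moving it takes about 3 to 6 N along the guides
- lip_edge (a point): middle of the lower front edge of the sash's lip: push up here from below. The lip is 256 mm wide, 8 thick (aluminium, dark blue tread on top), stands out 36 mm from the rail, square to the glass. Axes: z up along the guides (travel), y to the left, x square to the glass, inwards and down. Closed: 77 mm above the desk, 44 mm before the plinth's face, free space below
- lip_top (a point): middle of the line where the lip's top face meets the sash's bottom rail; this line must come level with the pointers. Axes as lip_edge
- mark (a point): point half-way between the tips of the two green triangular pointers on the left and right guides (14 mm wide, 16 high, tips inwards). Axes as lip_edge; lip_top is level with the pointers when it agrees with this point along this point's z axis. The pointers' height differs each time, 40 to 110 mm of travel above the sash's start; they must not be moved
- button_top (a point): centre of the top of the red round push button, 28 mm wide, on the console; z is the button's axis, up. It stands about 79 mm above the desk and is pressed straight down
- button (a joint): how far the button is pressed in m: 0 released, 0.006 fully down (about 5 N); it springs back
- oil_bottle: brown glass bottle with a black cap, loose, 30 mm wide, 71 mm high, standing by the enclosure's right front corner; origin under its middle; leave it alone
- lens_case: white cylindrical objective case with a black screw lid, loose, 45 mm wide, 66 mm high, standing before the console; origin under its middle; leave it alone
- coverslips: white coverslip box with a blue lid, loose, 30 x 30 x 16 mm, lying on the desk before the lip; origin under its middle; leave it alone

How it is judged:
By the outcome, as a careful person would: the job done as asked, in the order asked, and still so for the second after the job is handed in, with the robot touching nothing.
It also fails if it takes over 48 s, if anything falls off the work surface, if the arm or the gripper's body presses on something with over 40 N, if the wrist force passes 120 N, or if a joint passes its speed limit or range.

## Robot

A 6-joint arm with a two-finger parallel gripper is mounted at the origin on a cart in front of the work surface, level with it; the furniture and walls round the work are solid. World frame = base frame: x ahead of the robot, y to its left, z up, the work surface at z = 0. Lengths are in m, angles in rad, forces in N, time in s.
With the tool pointing down it reaches from about 0.3 to 0.775 m from the base axis. Payload 14.6 kg.
Tool frame: the origin (TCP) lies on the centre line of the jaws, within the pads' length; the fingertips stand 19 mm ahead of it and the grasp point (between the pads) is the TCP; y points along the fingers, x is the direction in which the jaws open and shut, and the axes are right-handed (so a half turn about y gives the same grasp; the last joint's range is limited). The gripper opens to 94 mm and grips with 3 to 60 N. Pads are 16 mm wide; open, the fingers measure 119 mm over their backs; the gripper's body (75 mm by 177 mm) begins 78 mm behind the grasp point.
Start: joints at [-1.377, 0.3, 1.521, -0, 1.321, -0.067], TCP at [0.142, -0.531, 0.202] pointing down, gripper open.
Joint ranges: [-3.03, 3.03], [-0.79, 2.21], [0.23, 2.52], [-1.04, 4.18], [0, 3.07], [-2.55, 2.55]. Speed limits (rad/s): [2.22, 2.22, 2.57, 3.14, 3.14, 3.14].

## Interface

Orientations are given as [roll, pitch, yaw] about the fixed x, y, z axes, in that order (R = Rz(yaw) Ry(pitch) Rx(roll)).
In Python, from station import ctrl, optics gives the robot as it stands.
- The arm moves only by the tool jog_arm, never from a script. Its argument "targets" is a list of rows, each a list of 3 entries, a list of its own where there are three numbers: the finger opening in cm, from 0 to 9.4, then the shift along the tool's x, y, z in cm, then the turn about the tool's y in rad. A call has 1 to 10 rows; each row is the pose to reach, as a shift and turn from the pose commanded when the call began, along the tool's axes at that moment; what a row does not reach only later rows make up. A row lasts 1/10 s, in which the tool goes at most 50 mm and 8.59 degrees, less where a joint would pass 70% of its speed; a pose out of reach is approached as far as the arm can. A call with a gripper value outside its range is refused whole. The fingers move at their own pace and stop on an object; "grip_force" is the grip in N (left out, the last holds). Time passes only in rows, so rows that repeat a pose let the fingers close. It gives the time, the measured TCP pose, the force and the opening at its end, in the units of the state.
- ctrl.get_obs(): the state, without advancing time (a new reading comes with each control period).
- optics.camera(name): name is "scene" or "top" or "wrist"; returns a dict with "img" (384x512x3 uint8, red, green, blue), "range_z" (384x512 float32, m along the optical axis (not along the pixel's ray), 0 where there is no reading), "camera_matrix" (3x3 intrinsics, pixels), "world_to_cam" (4x4, takes a point from world to camera coordinates); the wrist camera has in their place "mount" (4x4, takes a point from camera to tool coordinates, whose origin is the TCP and whose axes are the tool frame's). Camera axes: x right, y up, looking along -z (the intrinsics and any distortion apply to the point x, -y, -z); pixel columns grow to the right and rows downward; lengths in m; the calibration is good to about 2 mm. A picture is of the moment at which its call begins: read the wrist's pose just before it.
- ctrl.hand_in(): hands the job in, once; it reports no verdict.
The state is a dict: "time_s": time; "qpos": joint angles; "joint_vel": joint speeds; "tau": joint torques, N m; "ee_pos": TCP position; "eef_rot": TCP orientation; "force": force on the tool from outside, world axes, zero at the start; "moment": the same for the moment, N m; "grip_width": finger opening in m.
Only numpy, scipy, OpenCV 4.12 (cv2) and the standard library are available. Lean on these libraries where they do the work, as an engineer would, in place of code of your own. Each camera call takes 0.05 s, during which the arm holds its last target. There are 200 camera calls.

## Working session

There is one attempt and no reset: what is moved stays moved. The work goes in short steps, Python scripts to look and compute and a tool call to move; the robot and the scene stay as the last step left them, time stands still between calls to the robot, and variables do not carry over. Pictures are saved under pics/ and viewed, about 8 in all and at most 12, crops included, and the job is handed in when it is done.

Besides the shell and the picture viewer there is one more tool, called in YAML: its name, and indented under it one key for each argument. jog_arm: Moves the arm, as the interface text tells. Its arguments: {"type":"object","properties":{"targets":{"type":"array","items":{"type":"array"}},"grip_force":{"type":"number"}},"required":["targets"]}

```bash
mkdir -p pics; cat > h.py <<'E'
import numpy as np, cv2
from station import ctrl, optics
from scipy.spatial.transform import Rotation as R
def cam(n):
    o=ctrl.get_obs(); c=optics.camera(n)
    if n=='wrist':
        T=np.eye(4); T[:3,:3]=R.from_euler('xyz',o['eef_rot']).as_matrix(); T[:3,3]=o['ee_pos']
        c['c2w']=T@np.array(c['mount'])
    else: c['c2w']=np.linalg.inv(c['world_to_cam'])
    return c
def cloud(c):
    z=c['range_z'].astype(float); K=c['camera_matrix']; v,u=np.mgrid[:384,:512]
    P=np.stack([(u-K[0,2])/K[0,0]*z,-(v-K[1,2])/K[1,1]*z,-z],-1)
    W=P@c['c2w'][:3,:3].T+c['c2w'][:3,3]; W[z==0]=np.nan
    return W
def save(c,n,crop=None,s=1):
    im=c['img'][...,::-1]
    if crop: a,b,d,e=crop; im=im[b:e,a:d]
    cv2.imwrite('pics/'+n,cv2.resize(im,None,fx=s,fy=s,interpolation=cv2.INTER_CUBIC))
E
python3 - <<'E'
from h import *
o=ctrl.get_obs(); print(o)
ims=[]
for n in('scene','top'):
    c=cam(n); np.savez('pics/'+n+'.npz',W=cloud(c),img=c['img'],K=c['camera_matrix'],c2w=c['c2w']); save(c,n+'.png',s=1.5)
    print({k:v for k,v in c.items() if k not in('img','range_z')})
E
```

```text
{'time_s': 0.0, 'qpos': array([-1.37660316e+00,  3.00454361e-01,  1.52157394e+00, -1.72850686e-05,
        1.32068948e+00, -6.65808749e-02]), 'joint_vel': array([ 4.57643300e-04,  1.37696219e-03, -1.04927564e-03, -1.46596804e-03,
       -5.46433683e-05, -7.69293665e-04]), 'tau': array([-3.45092318e-03, -5.31810522e+01, -3.52736306e+01,  7.06806011e-02,
        2.43765773e-02, -9.82852157e-05]), 'ee_pos': array([ 0.14175812, -0.5311476 ,  0.20179853]), 'eef_rot': array([-1.57073818e+00,  1.12375225e-03, -1.31001796e+00]), 'force': array([-0.44778693, -0.6735782 , -0.12850148]), 'moment': array([ 0.07126626, -0.02492493,  0.03059027]), 'grip_width': 0.09393300646757687}
{'camera_matrix': array([[464.24751398,   0.        , 253.52716737],
       [  0.        , 464.24751398, 180.21365667],
       [  0.        ,   0.        ,   1.        ]]), 'world_to_cam': array([[ 0.90152792, -0.43259787, -0.0103197 , -0.46183723],
       [ 0.1832029 ,  0.35996958,  0.91479976, -0.15208969],
       [-0.39202565, -0.82660812,  0.40377581, -1.08166532],
       [ 0.        ,  0.        ,  0.        ,  1. 
[... 252 characters left out ...]
        ]])}
{'camera_matrix': array([[355.74246486,   0.        , 263.30579352],
       [  0.        , 355.74246486, 196.0499931 ],
       [  0.        ,   0.        ,   1.        ]]), 'world_to_cam': array([[-0.02779434, -0.99951044, -0.01436506, -0.06295759],
       [ 0.99513424, -0.02902586,  0.09415599, -0.49285089],
       [-0.09452686, -0.01167816,  0.99545381, -0.9282036 ],
       [ 0.        ,  0.        ,  0.        ,  1.        ]]), 'c2w': array([[-0.02779434,  0.99513424, -0.09452686,  0.40096276],
       [-0.99951044, -0.02902586, -0.01167816, -0.0880719 ],
       [-0.01436506,  0.09415599,  0.99545381,  0.96948429],
       [ 0.        ,  0.        ,  0.        ,  1.        ]])}
```

View pics/scene.png

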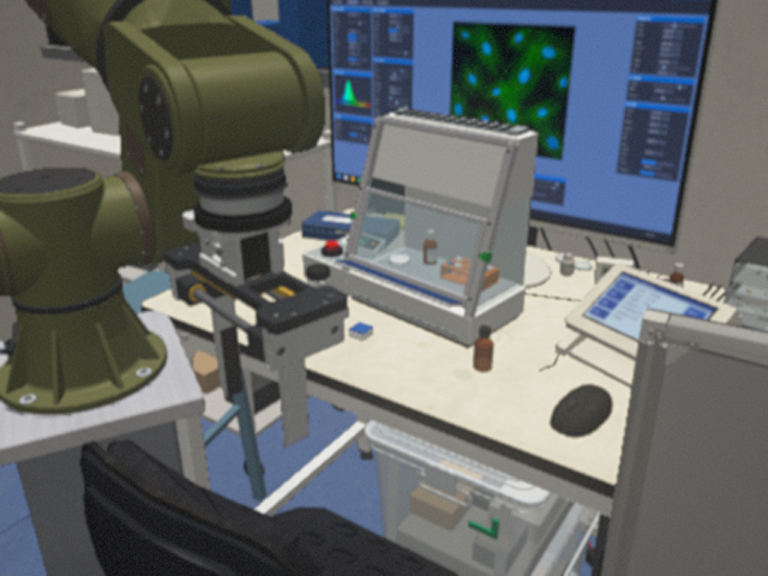

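View pics/top.png

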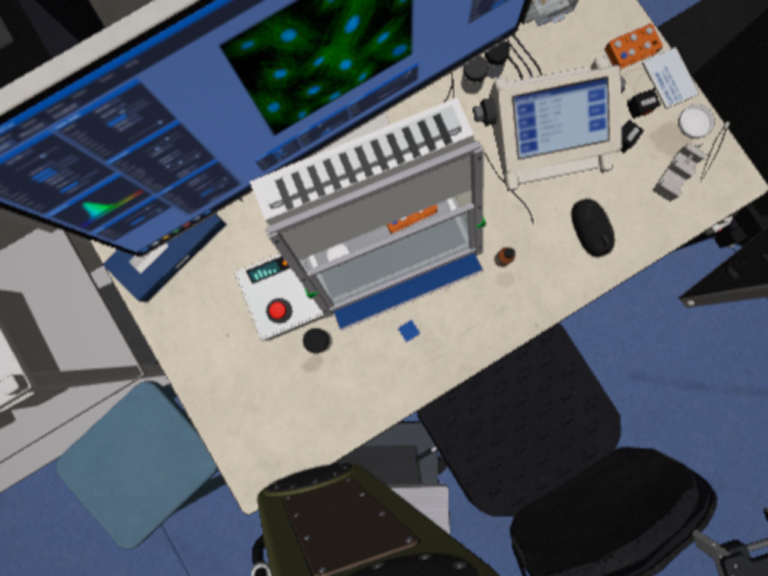

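The scene picture shows the hood at the centre, with green pointers near (487,257) and (352,215). In the top picture (1.5x) the blue lip runs (335,320)–(480,260), the button is at (278,310), and the pointers are at (311,295) and (482,223). The lens case is at (317,340), the coverslips at (409,330) and the bottle at (505,256).

```bash
python3 - <<'E'
from h import *
def blobs(n,lo,hi,win,mina=6):
    d=np.load('pics/'+n+'.npz'); hsv=cv2.cvtColor(d['img'],cv2.COLOR_RGB2HSV); m=cv2.inRange(hsv,lo,hi)
    mm=np.zeros_like(m); a,b,c,e=win; mm[b:e,a:c]=m[b:e,a:c]
    k,l,s,ce=cv2.connectedComponentsWithStats(mm)
    for i in range(1,k):
        if s[i,4]>=mina:
            P=d['W'][l==i]; print(n,s[i],ce[i].round(1),'med',np.nanmedian(P,0).round(4),'lo',np.nanpercentile(P,3,axis=0).round(4),'hi',np.nanpercentile(P,97,axis=0).round(4))
G=((45,100,60),(80,255,255)); Rd=((0,180,120),(6,255,255)); B=((105,120,40),(125,255,255))
for n,w in(('top',(150,130,360,240)),('scene',(190,130,350,240))):
    for nm,c in(('green',G),('red',Rd),('blue',B)): print(nm); blobs(n,*c,w)
d=np.load('pics/top.npz');W=d['W']
for nm,(u,v) in dict(case=(211,227),cs=(273,220),bot=(337,170)).items():
    print(nm,W[v-1:v+2,u-1:u+2].reshape(-1,3).round(3)[4])
# lip line fit in top: blue large
hsv=cv2.cvtColor(d['img'],cv2.COLOR_RGB2HSV); m=cv2.inRange(hsv,*B); m[:165]=0;m[218:]=0;m[:,:220]=0;m[:,325:]=0
P=W[m>0]; P=P[~np.isnan(P).any(1)]; P=P[(P[:,2]>.05)&(P[:,2]<.12)]
r=cv2.minAreaRect(P[:,:2].astype(np.float32)*1000); print('lip',r,cv2.boxPoints(r),len(P))
A=np.c_[P[:,:2],np.ones(len(P))]; print(np.linalg.lstsq(A,P[:,2],rcond=None)[0])
E
```

```text
green
top [318 146   6   6  16] [320.5 148.8] med [ 0.5828 -0.2143  0.161 ] lo [ 0.5789 -0.2182  0.157 ] hi [ 0.5884 -0.2081  0.1656]
top [204 193   8   5  21] [207.3 195.5] med [0.4834 0.0494 0.1618] lo [0.4792 0.0416 0.1568] hi [0.4866 0.0568 0.1699]
red
top [180 202  10  10  88] [184.5 206.5] med [0.4647 0.1205 0.0822] lo [0.4534 0.1092 0.079 ] hi [0.4761 0.1319 0.0856]
blue
top [150 130   7   4  19] [152.3 131.1] med [0.6372 0.176  0.1629] lo [0.6339 0.1692 0.1556] hi [0.6403 0.1813 0.1741]
top [ 223  169   98   49 1193] [271.3 193.1] med [ 0.4914 -0.0975  0.0891] lo [ 0.4444 -0.2093  0.0827] hi [0.5389 0.0131 0.0953]
top [266 214  13  13 100] [272.2 220.2] med [ 0.4262 -0.0986  0.0158] lo [ 0.413  -0.1119  0.0133] hi [ 0.4398 -0.0851  0.0198]
green
scene [234 142   3   3   7] [235.  143.3] med [0.4813 0.049  0.1591] lo [0.4795 0.0434 0.1574] hi [0.485  0.0509 0.1619]
scene [320 168   7   6  32] [323.3 170.7] med [ 0.5859 -0.2185  0.1588] lo [ 0.5823 -0.223   0.1526] hi [ 0.5962 -0.2122  0.1633]
red
scene [218 161   7   4  22] [220.9 162.9] med [0.4665 0.1137 0.0822] lo [0.4554 0
[... 176 characters left out ...]
 149   9   2   9] [225.  149.8] med [0.5626 0.3251 0.0371] lo [0.5543 0.316  0.0352] hi [0.5731 0.338  0.0386]
scene [231 175  71  26  89] [266.8 187.7] med [ 0.4952 -0.1125  0.0898] lo [ 0.4547 -0.2047  0.087 ] hi [ 0.5329 -0.0007  0.0935]
scene [234 216  13   6  46] [240.3 218.5] med [ 0.4273 -0.1018  0.0163] lo [ 0.4146 -0.1128  0.0146] hi [ 0.4389 -0.0884  0.0179]
case [0.412 0.057 0.068]
cs [ 0.426 -0.101  0.015]
bot [ 0.548 -0.268  0.068]
lip ((491.765625, -98.88777160644531), (30.695613861083984, 253.55911254882812), 21.14010238647461) [[ 431.7277     13.824506]
 [ 523.1737   -222.67041 ]
 [ 551.8036   -211.60005 ]
 [ 460.35754    24.894867]] 1190
[-0.34495608 -0.13105106  0.24577467]
```

The jog keeps the tool vertical: its only turn is about the tool's y, which points straight down. So the fingertips will have to work against the lip's lower front edge. I'm moving in front of the lip with the fingers closed and squared to the glass.

jog_arm:
  targets:
    - [0,[-16,0,19.5],-0.108]
    - [0,[-16,0,19.5],-0.108]
    - [0,[-16,0,19.5],-0.108]
    - [0,[-16,0,19.5],-0.108]
    - [0,[-16,0,19.5],-0.108]
    - [0,[-32,0,39],-0.108]
    - [0,[-32,0,39],-0.108]
    - [0,[-32,0,39],-0.108]
    - [0,[-32,0,39],-0.108]
    - [0,[-32,0,39],-0.108]
  grip_force: 5

```text
time_s: 1.1
ee_pos: [0.4342, -0.1233, 0.2024]
eef_rot: [-1.571, -0.0, -1.202]
force: [-0.4, -1.0, -0.1]
grip_width: 0.0174
```

```bash
python3 - <<'E'
from h import *
o=ctrl.get_obs(); print(o['time_s'],o['ee_pos'],o['eef_rot'],o['force'],o['grip_width'])
c=cam('wrist'); save(c,'w1.png',s=1.5); np.savez('pics/w1.npz',W=cloud(c),img=c['img'],K=c['camera_matrix'],c2w=c['c2w']); print(c['mount'])
E
```

```text
1.1 [ 0.43423421 -0.12329576  0.20237609] [-1.57073688e+00 -1.14468782e-04 -1.20197115e+00] [-0.41917103 -1.04581797 -0.07137403] 0.017424714030816583
[[ 9.99999054e-01  1.04231093e-03 -8.97133899e-04  7.40136237e-05]
 [-1.11344068e-03  2.30754753e-01 -9.73011307e-01 -1.82744532e-01]
 [-8.07162412e-04  9.73011386e-01  2.30755695e-01  6.74384191e-02]
 [ 0.00000000e+00  0.00000000e+00  0.00000000e+00  1.00000000e+00]]
```

View pics/w1.png

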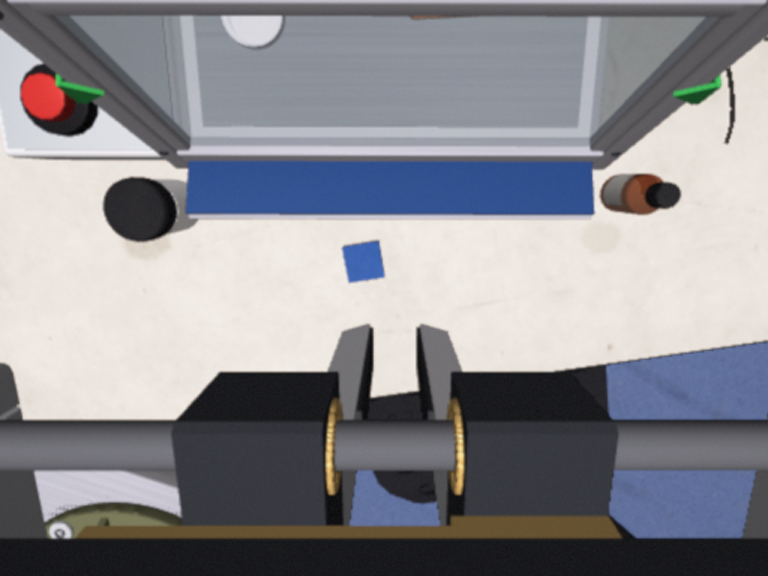

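The wrist view (1.5x) shows the pointer tips at (103,92) and (674,93). The lip root line is at row 160 and its front edge at row 214, both level, so the yaw is right. The button is at (43,95).

```bash
cat > meas.py <<'E'
from h import *
ex=np.array([.9327,.3607,0]);ey=np.array([-.3607,.9327,0]);s,c_=np.sin(np.radians(20)),np.cos(np.radians(20))
up=s*ex+c_*np.array([0,0,1]); nin=c_*ex-s*np.array([0,0,1])
def meas(W,img,top=190):
    hsv=cv2.cvtColor(img,cv2.COLOR_RGB2HSV)
    def comp(lo,hi,mina):
        m=cv2.inRange(hsv,lo,hi); k,l,st,ce=cv2.connectedComponentsWithStats(m)
        return [(l==i,st[i],ce[i]) for i in range(1,k) if st[i,4]>=mina]
    def out(n,P):
        P=P[~np.isnan(P).any(1)]; h=np.c_[P@ex,P@ey,P[:,2],P@up,P@nin]
        print(n,len(P),'[xh yh z up nin] med',np.median(h,0).round(4),'p2',np.percentile(h,2,axis=0).round(4),'p98',np.percentile(h,98,axis=0).round(4)); return h
    for m,st,ce in comp((45,120,60),(80,255,255),15): print(st,ce.round(1)); out('green',W[m])
    for m,st,ce in comp((0,180,120),(6,255,255),60):
        if ce[1]<150: print(st,ce.round(1)); h=out('red',W[m]); print('world',np.nanmedian(W[m],0).round(4))
    for m,st,ce in comp((105,130,40),(120,255,255),1000):
        if ce[1]<top: print(st,ce.round(1)); h=out('lip',W[m])
if __name__=='__main__':
    d=np.load('pics/w1.npz'); meas(d['W'],d['img'])
    # column profile across the lip centre, tip (512x384 pixels)
    for v in range(96,150,3): p=d['W'][v,290]; print(v,d['img'][v,290],(p@ex).round(4),p[2].round(4),(p@up).round(4),(p@nin).round(4))
E
python3 meas.py
```

```text
[ 37  49  32  20 263] [51.9 60.2]
green 262 [xh yh z up nin] med [ 0.4674 -0.1274  0.1606  0.3109  0.384 ] p2 [ 0.464  -0.1366  0.1531  0.3025  0.383 ] p98 [ 0.4724 -0.1216  0.1658  0.3166  0.3878]
[449  51  31  17 237] [464.9  60.7]
green 236 [xh yh z up nin] med [ 0.4666 -0.4104  0.1616  0.3114  0.3831] p2 [ 0.4638 -0.4161  0.1554  0.3047  0.382 ] p98 [ 0.4714 -0.4014  0.1662  0.3168  0.3866]
[ 15  49  28  31 654] [27.7 64.1]
red 650 [xh yh z up nin] med [ 0.4778 -0.0556  0.0832  0.2417  0.4204] p2 [ 0.4658 -0.0664  0.0812  0.237   0.4094] p98 [ 0.4902 -0.0444  0.0847  0.2457  0.4328]
world [0.4656 0.1206 0.0832]
[ 124  108  271   34 9154] [259.5 124.5]
lip 9119 [xh yh z up nin] med [ 0.423  -0.2685  0.0902  0.2296  0.3669] p2 [ 0.4085 -0.3905  0.0845  0.2282  0.3512] p98 [ 0.4385 -0.1474  0.0958  0.231   0.383 ]
96 [157 160 171] 0.4486 0.0955 0.2432 0.3889
99 [204 201 213] 0.4462 0.0925 0.2395 0.3877
102 [206 204 216] 0.4435 0.0932 0.2393 0.3849
105 [101  99 103] 0.4411 0.0888 0.2343 0.3841
108 [ 55  82 141] 0.4385 0.0848 0.2297 0.3831
111 [ 49  81 143] 0.4358 0.0854 0.2293 0.3803
114 [ 47  79 141] 0.433 0.0866 0.2295 0.3773
117 [ 46  79 141] 0.4302 0.0867 0.2286 0.3746
120 [ 48  80 143] 0.4275 0.0884 0.2292 0.3715
123 [ 51  82 145] 0.4247 0.0909 0.2307 0.368
126 [ 49  81 143] 0.422 0.0902 0.2291 0.3657
129 [ 51  82 144] 0.4192 0.0911 0.229 0.3628
132 [ 50  82 144] 0.4165 0.0925 0.2294 0.3598
135 [ 51  83 145] 0.4138 0.0926 0.2285 0.3571
138 [ 52  83 145] 0.4111 0.0943 0.2292 0.354
141 [ 53  81 139] 0.4085 0.0968 0.2307 0.3507
144 [203 200 212] 0.4054 0.0937 0.2267 0.349
147 [236 230 223] 0.3946 0.001 0.1359 0.3704
```

jog_arm:
  targets:
    - [0,[-0.3,5,0],0]
    - [0,[-0.3,9,0],0]
    - [0,[-0.3,11.5,0],0]
    - [0,[-0.3,11.5,1],0]
    - [0,[-0.3,11.5,2],0]
    - [0,[-0.3,11.5,2.5],0]
    - [0,[-0.3,11.5,3.0],0]
    - [0,[-0.3,11.5,3.2],0]
    - [0,[-0.3,11.5,3.4],0]
    - [0,[-0.3,11.5,3.4],0]

```text
time_s: 2.15
ee_pos: [0.4642, -0.1102, 0.0876]
eef_rot: [-1.571, -0.0, -1.202]
force: [0.1, -0.6, 0.6]
grip_width: 0.0005
```

jog_arm:
  targets:
    - [0,[0,0,0.1],0]
    - [0,[0,0,0.2],0]
    - [0,[0,0,0.3],0]
    - [0,[0,0,0.3],0]
    - [0,[0,0,0.3],0]

```text
time_s: 2.65
ee_pos: [0.4652, -0.1098, 0.0872]
eef_rot: [-1.575, 0.001, -1.202]
force: [-14.4, -6.6, 8.5]
grip_width: 0.0006
```

Contact: about 16 N inward. Now I move up, with slightly less inward movement than the guide slope, so the friction turns to helping and the press eases.

jog_arm:
  targets:
    - [0,[0,-0.2,0],0]
    - [0,[0,-0.4,0],0]
    - [0,[0,-0.6,0.1],0]
    - [0,[0,-0.8,0.2],0]
    - [0,[0,-1.0,0.25],0]
    - [0,[0,-1.0,0.25],0]

```text
time_s: 3.25
ee_pos: [0.4696, -0.1082, 0.0977]
eef_rot: [-1.57, -0.0, -1.202]
force: [0.1, 0.0, 0.2]
grip_width: 0.0003
```

```bash
python3 - <<'E'
from meas import *
c=cam('wrist'); np.savez('pics/w2.npz',W=cloud(c),img=c['img']); meas(cloud(c),c['img'],260)
E
```

```text
[   56   163   407    53 21083] [260.2 188.7]
lip 21010 [xh yh z up nin] med [ 0.4239 -0.2688  0.0923  0.2317  0.3667] p2 [ 0.4091 -0.3905  0.0866  0.2304  0.351 ] p98 [ 0.439  -0.1465  0.098   0.233   0.3829]
```

jog_arm:
  targets:
    - [0,[0,-0.1,0.1],0]
    - [0,[0,-0.3,0.2],0]
    - [0,[0,-0.5,0.3],0]
    - [0,[0,-0.7,0.4],0]
    - [0,[0,-0.9,0.5],0]
    - [0,[0,-1.1,0.57],0]

```text
time_s: 3.9
ee_pos: [0.4747, -0.1062, 0.1085]
eef_rot: [-1.571, -0.0, -1.202]
force: [0.7, -0.7, 0.3]
grip_width: 0.0003
```

```bash
python3 - <<'E'
from meas import *
c=cam('wrist'); meas(cloud(c),c['img'],260); o=ctrl.get_obs(); print(o['force'],o['ee_pos'],o['ee_pos']@ex)
save(c,'w3.png',s=1.3)
E
```

```text
[   68   169   384    50 18610] [260.2 193.1]
lip 18538 [xh yh z up nin] med [ 0.424  -0.2686  0.0923  0.2317  0.3669] p2 [ 0.4093 -0.3908  0.0866  0.2304  0.3511] p98 [ 0.439  -0.1467  0.0979  0.2331  0.3829]
[0.60839426 0.07878039 0.02608356] [ 0.47486671 -0.10619331  0.10882578] 0.40460425542575373
```

View pics/w3.png

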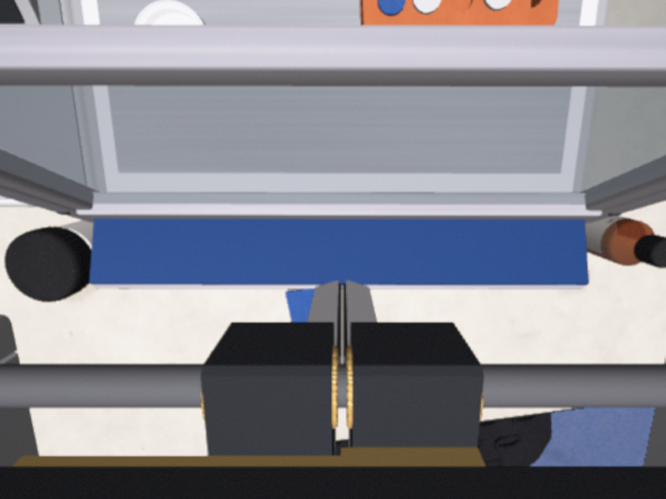

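No contact: the tapered tip slid past the edge. The straight part of the finger has to bear, so I back off, go lower so that the edge meets the finger above the taper, and press again.

jog_arm:
  targets:
    - [0,[0,0,-1.0],0]
    - [0,[0,0,-2.2],0]
    - [0,[0,2,-2.2],0]
    - [0,[0,4,-2.2],0]
    - [0,[0,4,-2.2],0]
    - [0,[0,4,-1.6],0]
    - [0,[0,4,-1.3],0]
    - [0,[0,4,-1.1],0]
    - [0,[0,4,-1.0],0]
    - [0,[0,4,-1.0],0]

```text
time_s: 4.95
ee_pos: [0.4647, -0.1103, 0.069]
eef_rot: [-1.573, -0.0, -1.202]
force: [-10.3, -5.7, 7.0]
grip_width: 0.0007
```

jog_arm:
  targets:
    - [0,[0,-0.1,0.1],0]
    - [0,[0,-0.2,0.15],0]
    - [0,[0,-0.3,0.2],0]

```text
time_s: 5.25
ee_pos: [0.4654, -0.11, 0.0712]
eef_rot: [-1.575, 0.0, -1.202]
force: [-14.8, -10.4, 2.2]
grip_width: -0.0001
```

jog_arm:
  targets:
    - [0,[0,-0.2,0.05],0]
    - [0,[0,-0.4,0.12],0]
    - [0,[0,-0.6,0.2],0]
    - [0,[0,-0.8,0.27],0]
    - [0,[0,-1.0,0.35],0]

```text
time_s: 5.75
ee_pos: [0.4688, -0.1087, 0.0813]
eef_rot: [-1.575, 0.0, -1.202]
force: [-13.4, -10.0, 1.2]
grip_width: 0.0001
```

```bash
python3 - <<'E'
from meas import *
c=cam('wrist'); meas(cloud(c),c['img'],260); o=ctrl.get_obs(); print(o['force'],o['ee_pos'],o['ee_pos']@ex)
E
```

```text
[   20   160   479    63 29242] [260.  191.4]
lip 29123 [xh yh z up nin] med [ 0.4281 -0.2697  0.1043  0.2444  0.3667] p2 [ 0.4134 -0.3908  0.0985  0.2431  0.3509] p98 [ 0.4433 -0.1467  0.1099  0.2457  0.3828]
[-13.27342064  -8.68292288   4.12131434] [ 0.46896161 -0.10861005  0.08156975] 0.3982248549220222
```

The sash follows, up about 13 mm. Continuing along the guides.

jog_arm:
  targets:
    - [0,[0,-0.3,0.11],0]
    - [0,[0,-0.6,0.22],0]
    - [0,[0,-0.9,0.33],0]
    - [0,[0,-1.2,0.44],0]
    - [0,[0,-1.5,0.55],0]
    - [0,[0,-1.8,0.66],0]
    - [0,[0,-2.1,0.77],0]
    - [0,[0,-2.4,0.87],0]
    - [0,[0,-2.7,0.98],0]
    - [0,[0,-3.0,1.09],0]

```text
time_s: 6.8
ee_pos: [0.479, -0.1047, 0.1113]
eef_rot: [-1.575, 0.0, -1.202]
force: [-11.8, -8.6, -0.2]
grip_width: 0.0006
```

```bash
python3 - <<'E'
from meas import *
for n in('wrist','top'):
    c=cam(n); print(n); meas(cloud(c),c['img'],300)
o=ctrl.get_obs(); print(o['force'],o['ee_pos'],o['ee_pos']@ex)
c=cam('scene'); save(c,'s4.png',(200,100,400,240),4)
E
```

```text
wrist
[   20   160   479    63 29230] [260.2 191.4]
lip 29095 [xh yh z up nin] med [ 0.4391 -0.2697  0.1343  0.2764  0.3667] p2 [ 0.4243 -0.3911  0.1286  0.2751  0.3509] p98 [ 0.4542 -0.1468  0.1399  0.2777  0.3828]
top
[211   0  34  50 472] [227.8  28.5]
green 470 [xh yh z up nin] med [ 0.6974 -0.2981  0.3668  0.5828  0.5294] p2 [ 0.6932 -0.3284  0.3028  0.5231  0.5138] p98 [ 0.704  -0.2704  0.4267  0.6412  0.5514]
[182  17   9  10  46] [185.  21.]
green 46 [xh yh z up nin] med [ 0.6891 -0.2318  0.4476  0.6566  0.4943] p2 [ 0.6878 -0.2408  0.4375  0.6465  0.4912] p98 [ 0.6908 -0.2279  0.4572  0.6654  0.4979]
[246  19  16  15  65] [251.9  28.3]
green 65 [xh yh z up nin] med [ 0.704  -0.3425  0.3282  0.5488  0.5494] p2 [ 0.7017 -0.3633  0.3176  0.5389  0.5444] p98 [ 0.7078 -0.3322  0.3431  0.5634  0.5537]
[188  21  15  12  60] [195.   27.7]
green 60 [xh yh z up nin] med [ 0.6906 -0.243   0.4199  0.6305  0.5051] p2 [ 0.6882 -0.2546  0.4125  0.6235  0.501 ] p98 [ 0.6923 -0.2324  0.4283  0.6386  0.5089]
[237  45  10  11  43] [241.6  49.6]
green 43 [xh yh z up nin] med [ 0.699  -0.3176  0
[... 705 characters left out ...]
0  157   91 1370] [75.1 42.8]
lip 1365 [xh yh z up nin] med [ 0.668  -0.0868  0.5237  0.7206  0.4486] p2 [ 0.651  -0.1954  0.5164  0.7103  0.4325] p98 [0.685  0.0212 0.5303 0.7301 0.4659]
[    0     0   350   169 12264] [173.1  69.4]
lip 12214 [xh yh z up nin] med [ 0.6747 -0.1489  0.3094  0.5264  0.5228] p2 [ 0.636  -0.553   0.1605  0.3827  0.4452] p98 [0.7343 0.0921 0.4967 0.6968 0.6237]
[  70  144   78   56 1205] [106.8 173.3]
lip 1201 [xh yh z up nin] med [0.6477 0.1202 0.0361 0.2553 0.5967] p2 [ 6.019e-01 -6.000e-04  2.250e-02  2.315e-01  5.527e-01] p98 [0.6834 0.1968 0.0398 0.2689 0.6297]
[-12.48496504  -8.26717654   5.87290271] [ 0.47923454 -0.10472238  0.11170107] 0.40920869261674236
```

View pics/s4.png

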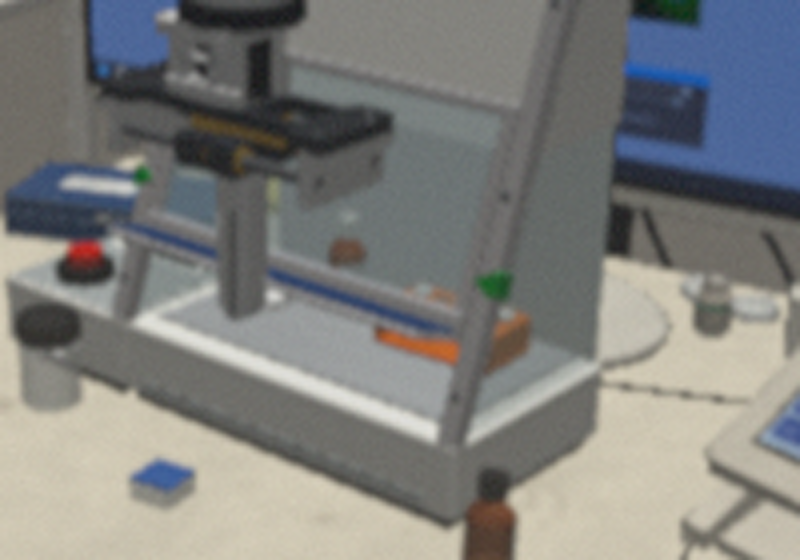

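The crop shows the sash partly up on the fingers, with the lip still below the pointers (right pointer at (493,283)). By depth, about 33 mm of travel remains. I'll do 27 mm, back off and measure both in one view.

jog_arm:
  targets:
    - [0,[0,-0.3,0.11],0]
    - [0,[0,-0.6,0.22],0]
    - [0,[0,-0.9,0.33],0]
    - [0,[0,-1.2,0.44],0]
    - [0,[0,-1.5,0.55],0]
    - [0,[0,-1.8,0.66],0]
    - [0,[0,-2.1,0.77],0]
    - [0,[0,-2.4,0.87],0]
    - [0,[0,-2.5,0.91],0]
    - [0,[0,-2.5,0.91],0]

```text
time_s: 7.95
ee_pos: [0.4876, -0.1015, 0.1365]
eef_rot: [-1.575, -0.0, -1.202]
force: [-12.6, -8.1, 3.4]
grip_width: 0.0006
```

jog_arm:
  targets:
    - [0,[0,0,-1],0]
    - [0,[0,0,-3],0]
    - [0,[0,-2,-6],0]
    - [0,[0,-5,-6],0]
    - [0,[0,-8,-6],0]
    - [0,[0,-10,-6],0]
    - [0,[0,-10,-6],0]
    - [0,[0,-10,-6],0]

```text
time_s: 8.75
ee_pos: [0.4329, -0.1221, 0.236]
eef_rot: [-1.57, -0.0, -1.202]
force: [-0.1, 0.7, -0.2]
grip_width: 0.0001
```

```bash
python3 - <<'E'
from meas import *
c=cam('wrist'); meas(cloud(c),c['img'],300)
o=ctrl.get_obs(); print(o['force'],o['ee_pos'],o['ee_pos']@ex)
np.savez('pics/w5.npz',W=cloud(c),img=c['img']); save(c,'w5.png',s=1.5)
E
```

```text
[ 70  58  27  16 193] [81.6 66.8]
green 192 [xh yh z up nin] med [ 0.4674 -0.1271  0.1611  0.3114  0.3839] p2 [ 0.4642 -0.1366  0.154   0.3035  0.3829] p98 [ 0.4728 -0.1215  0.1659  0.3167  0.3878]
[426  59  26  15 168] [439.5  67.5]
green 167 [xh yh z up nin] med [ 0.4667 -0.4104  0.1614  0.3115  0.3832] p2 [ 0.4639 -0.4162  0.1549  0.3043  0.382 ] p98 [ 0.4716 -0.4013  0.1661  0.3167  0.3868]
[ 42  55  26  28 539] [53.8 68.9]
red 538 [xh yh z up nin] med [ 0.4778 -0.0557  0.0832  0.2416  0.4204] p2 [ 0.4661 -0.0675  0.0806  0.237   0.4092] p98 [ 0.4903 -0.0442  0.0849  0.2458  0.4324]
world [0.4657 0.1204 0.0832]
[  104    73   315    40 12523] [261.   92.5]
lip 12457 [xh yh z up nin] med [ 0.4481 -0.269   0.1597  0.3034  0.3666] p2 [ 0.4331 -0.3907  0.1538  0.3021  0.3506] p98 [ 0.4638 -0.1475  0.1654  0.3047  0.383 ]
[-0.61021844  0.22323085 -0.63122491] [ 0.43268973 -0.12206037  0.2354529 ] 0.35954253922969515
```

View pics/w5.png

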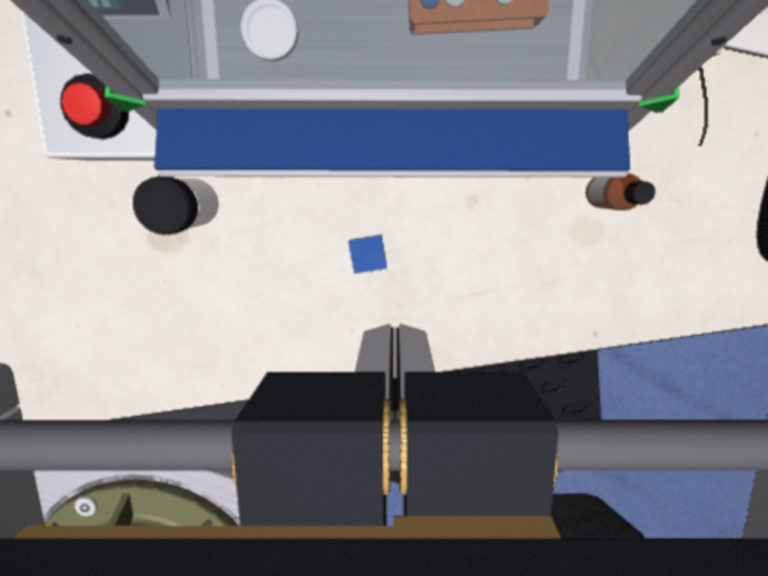

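The view shows the tips of the green pointers at (144,102) and (640,101), with the lip root at row ~108, just below them. Next I cast the tips onto the pointers' plane and the lip's root line onto its plane.

```bash
cat > tip.py <<'E'
from meas import *
def tips(c):
    hsv=cv2.cvtColor(c['img'],cv2.COLOR_RGB2HSV); m=cv2.inRange(hsv,(45,100,50),(85,255,255)); k,l,st,ce=cv2.connectedComponentsWithStats(m)
    K=c['camera_matrix']; o=c['c2w'][:3,3]
    def cast(u,v,n,d):
        r=c['c2w'][:3,:3]@[(u-K[0,2])/K[0,0],-(v-K[1,2])/K[1,1],-1]; return o+r*((d-o@n)/(r@n))
    for i in range(1,k):
        if st[i,4]<60 or ce[i][1]>200: continue
        v,u=np.where(l==i); e=u.max() if ce[i][0]<256 else u.min()
        for w in (1,3): 
            q=abs(u-e)<w; p=cast(u[q].mean(),v[q].mean(),nin,.383); print('tip',e,v[q].mean().round(1),'up',(p@up).round(4),'yh',(p@ey).round(4))
        # outer edge (base) midpoint
        a=np.array([cast(x,y,nin,.383)@up for x,y in zip(u,v)]); print('  span',a.min().round(4),a.max().round(4))
    W=cloud(c); m=cv2.inRange(hsv,(105,130,40),(120,255,255)); k,l,st,ce=cv2.connectedComponentsWithStats(m); i=1+np.argmax([s[4]*(cy<300) for s,(cx,cy) in zip(st[1:],ce[1:])])
    P=W[l==i]; P=P[~np.isnan(P).any(1)]; h=P@nin; A=np.c_[h-.383,np.ones(len(h))]; print('lip plane up at root:',np.linalg.lstsq(A,P@up,rcond=None)[0])
    for x in (200,320):
        vb=np.where(l[:,x]==i)[0].min(); p=cast(x,vb-.5,nin,.3835); print('root px',x,vb,'up',(p@up).round(4))
if __name__=='__main__': tips(cam('wrist'))
E
python3 tip.py
```

```text
tip 96 68.0 up 0.3113 yh -0.1392
tip 96 67.8 up 0.3116 yh -0.1385
  span 0.3035 0.327
tip 427 68.5 up 0.3101 yh -0.3999
tip 427 68.5 up 0.3101 yh -0.4008
  span 0.303 0.3252
lip plane up at root: [0.00148957 0.30342333]
root px 200 73 up 0.3032
root px 320 73 up 0.3031
```

About 7.2 mm still to go. I return to the contact pose, push just that far, then back off again to check.

jog_arm:
  targets:
    - [0,[0,5,0],0]
    - [0,[0,8,0],0]
    - [0,[0,10.2,0],0]
    - [0,[0,10.2,3],0]
    - [0,[0,10.2,5],0]
    - [0,[0,10.2,5.5],0]
    - [0,[0,10.2,5.7],0]
    - [0,[0,10.2,5.8],0]
    - [0,[0,10.2,5.9],0]
    - [0,[0,10.2,6],0]

```text
time_s: 9.85
ee_pos: [0.4875, -0.1011, 0.1341]
eef_rot: [-1.574, 0.001, -1.202]
force: [-14.2, -5.8, 4.3]
grip_width: 0.0007
```

jog_arm:
  targets:
    - [0,[0,-0.1,0.02],0]
    - [0,[0,-0.2,0.05],0]
    - [0,[0,-0.35,0.1],0]
    - [0,[0,-0.5,0.15],0]
    - [0,[0,-0.65,0.2],0]
    - [0,[0,-0.8,0.25],0]
    - [0,[0,-0.8,0.25],0]

```text
time_s: 10.55
ee_pos: [0.49, -0.1002, 0.142]
eef_rot: [-1.573, 0.001, -1.202]
force: [-7.3, -2.8, 0.8]
grip_width: 0.0004
```

jog_arm:
  targets:
    - [0,[0,0,-1],0]
    - [0,[0,0,-3],0]
    - [0,[0,-2,-6],0]
    - [0,[0,-5,-6],0]
    - [0,[0,-8,-6],0]
    - [0,[0,-9.5,-6],0]
    - [0,[0,-9.5,-6],0]
    - [0,[0,-9.5,-6],0]

```text
time_s: 11.35
ee_pos: [0.4349, -0.1214, 0.2367]
eef_rot: [-1.571, 0.0, -1.202]
force: [0.2, 0.9, -0.9]
grip_width: 0.0004
```

```bash
python3 tip.py
```

```text
tip 97 71.0 up 0.3121 yh -0.1398
tip 97 70.8 up 0.3124 yh -0.1391
  span 0.3025 0.3267
tip 425 71.5 up 0.3108 yh -0.3993
tip 425 71.5 up 0.3108 yh -0.4002
  span 0.3035 0.3248
lip plane up at root: [-3.40237882e-05  3.11892896e-01]
root px 200 71 up 0.3118
root px 320 71 up 0.3116
```

```bash
python3 - <<'E'
from tip import *
c=cam('wrist'); tips(c); im=c['img'][...,::-1]
a=np.vstack([im[50:95,60:150],im[50:95,380:470]]); cv2.imwrite('pics/t6.png',cv2.resize(a,None,fx=6,fy=6,interpolation=cv2.INTER_CUBIC))
meas(cloud(c),c['img'],300); o=ctrl.get_obs(); print(o['ee_pos'])
E
```

```text
tip 97 70.5 up 0.3125 yh -0.14
tip 97 70.7 up 0.3123 yh -0.1389
  span 0.3021 0.3277
tip 426 71.0 up 0.3112 yh -0.3993
tip 426 71.4 up 0.3106 yh -0.4005
  span 0.3031 0.3258
lip plane up at root: [0.00089923 0.31188595]
root px 200 70 up 0.313
root px 320 71 up 0.3112
[ 70  61  27  16 187] [82.2 69.5]
green 185 [xh yh z up nin] med [ 0.4676 -0.1269  0.1612  0.3114  0.384 ] p2 [ 0.4645 -0.1363  0.1531  0.3029  0.3829] p98 [ 0.4729 -0.1214  0.1661  0.3168  0.3885]
[426  62  26  14 163] [439.6  70. ]
green 163 [xh yh z up nin] med [ 0.4668 -0.4103  0.1616  0.3114  0.3832] p2 [ 0.4641 -0.416   0.1559  0.3052  0.3821] p98 [ 0.4716 -0.4018  0.1658  0.3163  0.3867]
[ 42  57  26  28 520] [54.1 71. ]
red 518 [xh yh z up nin] med [ 0.4779 -0.0553  0.0832  0.2416  0.4205] p2 [ 0.4663 -0.0668  0.0808  0.2371  0.4097] p98 [ 0.4905 -0.0442  0.0848  0.2459  0.4329]
world [0.4656 0.1209 0.0832]
[   98    70   327    42 13263] [261.4  90.6]
lip 13214 [xh yh z up nin] med [ 0.451  -0.2697  0.1677  0.3119  0.3666] p2 [ 0.4363 -0.3908  0.1618  0.3106  0.3508] p98 [ 0.4664 -0.1473  0.1734  0.3132  0.3829]
[ 0.43484398 -0.12125801  0.23618077]
```

View pics/t6.png

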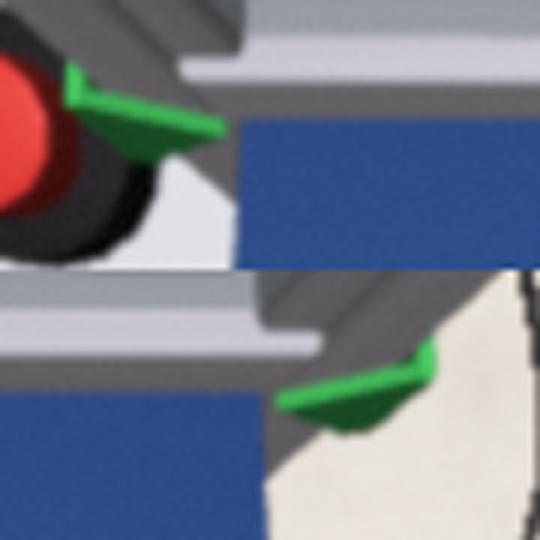

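```bash
python3 - <<'E'
from tip import *
acc=[]
for i in range(4):
    c=cam('wrist'); W=cloud(c); hsv=cv2.cvtColor(c['img'],cv2.COLOR_RGB2HSV); m=cv2.inRange(hsv,(45,100,30),(85,255,255)); m[100:]=0
    v,u=np.where(m>0); P=W[m>0]; acc.append(np.c_[u,P@ey,P@up,P@nin,hsv[m>0][:,2]])
A=np.vstack(acc); A=A[~np.isnan(A).any(1)]
for sel,n in((A[:,0]<256,'L'),(A[:,0]>256,'R')):
    B=A[sel]
    for uu in np.unique(B[:,0])[::3]:
        b=B[B[:,0]==uu]; f=b[b[:,3]<np.median(B[:,3])+.0015]
        if len(f): print(n,int(uu),len(b),len(f),'yh %.4f up %.4f..%.4f nin %.4f..%.4f'%(np.median(f[:,1]),f[:,2].min(),f[:,2].max(),b[:,3].min(),b[:,3].max()),'V',f[:,4].min(),f[:,4].max())
E
```

```text
L 70 16 1 yh -0.1213 up 0.3167..0.3167 nin 0.3845..0.4345 V 86.0 86.0
L 73 33 17 yh -0.1229 up 0.3131..0.3171 nin 0.3834..0.3881 V 58.0 184.0
L 76 30 25 yh -0.1246 up 0.3091..0.3159 nin 0.3829..0.3875 V 59.0 175.0
L 79 36 32 yh -0.1254 up 0.3055..0.3150 nin 0.3830..0.3865 V 61.0 175.0
L 82 43 39 yh -0.1262 up 0.3009..0.3142 nin 0.3830..0.3860 V 37.0 176.0
L 85 43 39 yh -0.1279 up 0.3001..0.3128 nin 0.3830..0.3862 V 51.0 176.0
L 88 31 24 yh -0.1308 up 0.3042..0.3121 nin 0.3832..0.3868 V 73.0 176.0
L 91 25 21 yh -0.1335 up 0.3050..0.3112 nin 0.3829..0.3865 V 75.0 176.0
L 94 19 14 yh -0.1354 up 0.3065..0.3107 nin 0.3829..0.3864 V 83.0 176.0
L 97 9 4 yh -0.1388 up 0.3077..0.3113 nin 0.3843..0.3870 V 133.0 144.0
R 428 16 10 yh -0.4023 up 0.3076..0.3098 nin 0.3826..0.3858 V 109.0 182.0
R 431 24 19 yh -0.4043 up 0.3063..0.3105 nin 0.3820..0.3855 V 75.0 182.0
R 434 28 25 yh -0.4064 up 0.3049..0.3117 nin 0.3823..0.3850 V 74.0 182.0
R 437 36 31 yh -0.4092 up 0.3039..0.3135 nin 0.3822..0.3858 V 73.0 184.0
R 440 38 33 yh -0.4109 up 0.3027..0.3151 nin 0.3822..0.3851 V 73.0 183.0
R 443 32 29 yh -0.4121 up 0.3066..0.3149 nin 0.3822..0.3853 V 73.0 184.0
R 446 24 19 yh -0.4130 up 0.3111..0.3168 nin 0.3824..0.3862 V 75.0 183.0
R 449 28 15 yh -0.4144 up 0.3147..0.3173 nin 0.3822..0.3865 V 88.0 180.0
R 452 3 2 yh -0.4165 up 0.3160..0.3173 nin 0.3838..0.3854 V 192.0 197.0
```

Allowing for the pointer's thickness, its front face is centred (tip and mid-height) at about up = 0.3093. The lip at 0.3119 is therefore roughly 2.5 mm too high. I'll ease it down with the fingertips on the tread.

jog_arm:
  targets:
    - [0,[0,0,4],0]
    - [0,[0,0,8.3],0]
    - [0,[0,2,8.3],0]
    - [0,[0,3.7,8.3],0]
    - [0,[0,4.1,8.3],0]
    - [0,[0,4.2,8.3],0]
    - [0,[0,4.2,8.3],0]

```text
time_s: 12.35
ee_pos: [0.513, -0.0916, 0.1961]
eef_rot: [-1.57, -0.001, -1.202]
force: [-0.6, -0.8, -0.3]
grip_width: 0.0007
```

jog_arm:
  targets:
    - [0,[0,0.1,0],0]
    - [0,[0,0.2,0],0]
    - [0,[0,0.2,0],0]

```text
time_s: 12.65
ee_pos: [0.5128, -0.0915, 0.1936]
eef_rot: [-1.57, -0.0, -1.202]
force: [-0.3, 0.1, -0.4]
grip_width: 0.0002
```

jog_arm:
  targets:
    - [0,[0,0.1,0],0]
    - [0,[0,0.1,0],0]

```text
time_s: 12.85
ee_pos: [0.5128, -0.0914, 0.1923]
eef_rot: [-1.571, 0.0, -1.202]
force: [-0.0, 0.2, -0.0]
grip_width: 0.0008
```

jog_arm:
  targets:
    - [0,[0,0.1,0],0]
    - [0,[0,0.1,0],0]

```text
time_s: 13.05
ee_pos: [0.5128, -0.0914, 0.1912]
eef_rot: [-1.571, 0.0, -1.202]
force: [-0.7, -1.3, 1.0]
grip_width: 0.0008
```

jog_arm:
  targets:
    - [0,[0,0.1,0],0]
    - [0,[0,0.1,0],0]

```text
time_s: 13.25
ee_pos: [0.5128, -0.0914, 0.1902]
eef_rot: [-1.571, 0.0, -1.202]
force: [1.0, -0.3, 0.2]
grip_width: 0.0006
```

jog_arm:
  targets:
    - [0,[0,0.1,0],0]
    - [0,[0,0.1,0],0]

```text
time_s: 13.45
ee_pos: [0.5128, -0.0914, 0.1892]
eef_rot: [-1.571, 0.0, -1.202]
force: [-0.3, -0.1, 1.0]
grip_width: 0.0006
```

jog_arm:
  targets:
    - [0,[0,0.1,0],0]
    - [0,[0,0.1,0],0]

```text
time_s: 13.65
ee_pos: [0.5128, -0.0914, 0.1882]
eef_rot: [-1.571, 0.0, -1.202]
force: [-0.2, 0.6, -0.2]
grip_width: 0.0005
```

jog_arm:
  targets:
    - [0,[0,0.1,0],0]
    - [0,[0,0.1,0],0]

```text
time_s: 13.85
ee_pos: [0.5128, -0.0914, 0.1872]
eef_rot: [-1.571, 0.0, -1.202]
force: [0.0, -0.2, -0.6]
grip_width: 0.0002
```

jog_arm:
  targets:
    - [0,[0,0.1,0],0]
    - [0,[0,0.1,0],0]

```text
time_s: 14.05
ee_pos: [0.5128, -0.0914, 0.1862]
eef_rot: [-1.571, 0.0, -1.202]
force: [-0.6, 0.2, 0.8]
grip_width: 0.0009
```

```bash
python3 tip.py | grep -i -E "lip|root"
```

```text
lip plane up at root: [-0.00980873  0.31157247]
root px 200 188 up 0.3112
root px 320 188 up 0.3104
```

jog_arm:
  targets:
    - [0,[0,0.1,0],0]
    - [0,[0,0.1,0],0]

```text
time_s: 14.3
ee_pos: [0.5128, -0.0914, 0.1852]
eef_rot: [-1.571, 0.0, -1.202]
force: [-0.3, -0.7, 0.0]
grip_width: 0.0008
```

jog_arm:
  targets:
    - [0,[0,0.1,0],0]
    - [0,[0,0.1,0],0]

```text
time_s: 14.5
ee_pos: [0.5128, -0.0914, 0.1842]
eef_rot: [-1.571, 0.0, -1.202]
force: [0.1, 0.7, -0.7]
grip_width: 0.0006
```

jog_arm:
  targets:
    - [0,[0,0.1,0],0]
    - [0,[0,0.1,0],0]

```text
time_s: 14.7
ee_pos: [0.5128, -0.0914, 0.1832]
eef_rot: [-1.571, 0.0, -1.202]
force: [-0.1, -0.5, 0.9]
grip_width: 0.0005
```

jog_arm:
  targets:
    - [0,[0,0.1,0],0]
    - [0,[0,0.1,0],0]

```text
time_s: 14.9
ee_pos: [0.5128, -0.0914, 0.1822]
eef_rot: [-1.571, 0.0, -1.202]
force: [0.4, -0.2, -0.3]
grip_width: 0.0005
```

```bash
python3 - <<'E'
from h import *
c=cam('wrist'); save(c,'w7.png',(100,150,420,384),2.2); print(ctrl.get_obs()['force'])
E
```

```text
[-0.58722189 -0.20702281  0.09784257]
```

View pics/w7.png

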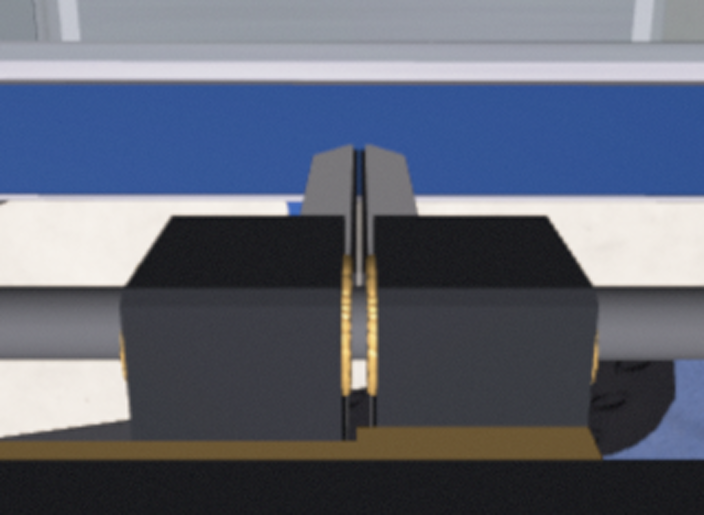

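The tips are directly over the tread (tip row 148; tread rows 85–195) but not yet touching. I keep going down.

jog_arm:
  targets:
    - [0,[0,0.1,0],0]
    - [0,[0,0.1,0],0]

```text
time_s: 15.15
ee_pos: [0.5128, -0.0914, 0.1812]
eef_rot: [-1.571, 0.0, -1.202]
force: [-0.5, -1.0, -0.7]
grip_width: 0.0009
```

jog_arm:
  targets:
    - [0,[0,0.1,0],0]
    - [0,[0,0.1,0],0]

```text
time_s: 15.35
ee_pos: [0.5128, -0.0914, 0.1802]
eef_rot: [-1.571, 0.0, -1.202]
force: [0.3, 0.2, -0.8]
grip_width: 0.0002
```

jog_arm:
  targets:
    - [0,[0,0.1,0],0]
    - [0,[0,0.1,0],0]

```text
time_s: 15.55
ee_pos: [0.5128, -0.0914, 0.1792]
eef_rot: [-1.571, 0.0, -1.202]
force: [-0.7, -0.7, -0.1]
grip_width: 0.0006
```

```bash
python3 tip.py | grep -i -E "lip|root"
```

```text
lip plane up at root: [-0.00849388  0.31162615]
root px 200 190 up 0.3125
root px 320 190 up 0.3117
```

jog_arm:
  targets:
    - [0,[0,0.1,0],0]
    - [0,[0,0.1,0],0]

```text
time_s: 15.8
ee_pos: [0.5128, -0.0914, 0.1782]
eef_rot: [-1.571, 0.0, -1.202]
force: [0.3, -0.5, -0.2]
grip_width: 0.0007
```

jog_arm:
  targets:
    - [0,[0,0.1,0],0]
    - [0,[0,0.1,0],0]

```text
time_s: 16.0
ee_pos: [0.5128, -0.0914, 0.1772]
eef_rot: [-1.571, 0.0, -1.202]
force: [-0.4, 0.4, -0.1]
grip_width: 0.0007
```

jog_arm:
  targets:
    - [0,[0,0.1,0],0]
    - [0,[0,0.1,0],0]

```text
time_s: 16.2
ee_pos: [0.5128, -0.0914, 0.1762]
eef_rot: [-1.571, 0.0, -1.202]
force: [0.1, -0.6, -0.5]
grip_width: 0.0004
```

```bash
python3 tip.py | grep -i -E "lip|root"; python3 - <<'E'
from meas import *
c=cam('wrist'); W=cloud(c)
for v in range(195,260,4): p=W[v,250]; print(v,c['img'][v,250],(p@ex).round(4),p[2].round(4))
E
```

```text
lip plane up at root: [-0.00801457  0.31162641]
root px 200 191 up 0.3126
root px 320 191 up 0.3118
195 [ 52  85 149] 0.4642 0.1625
199 [ 51  84 149] 0.4617 0.1635
203 [ 51  83 150] 0.4594 0.1649
207 [ 53  86 150] 0.4567 0.1652
211 [ 51  85 150] 0.4547 0.1676
215 [ 53  85 152] 0.4518 0.1671
219 [117 117 122] 0.4551 0.1852
223 [121 118 122] nan nan
227 [120 119 122] 0.4551 0.1991
231 [121 118 122] 0.4554 0.2062
235 [121 119 122] 0.4549 0.2107
239 [119 117 121] 0.4549 0.2163
243 [121 118 122] 0.455 0.2215
247 [94 94 96] 0.4557 0.2277
251 [25 27 30] 0.4793 0.2847
255 [28 28 33] 0.4783 0.2849
259 [25 26 29] 0.4792 0.2891
```

```bash
python3 - <<'E'
from meas import *
c=cam('scene'); save(c,'s8.png',(215,110,315,190),8); W=cloud(c)
for v in range(130,182,3): p=W[v,267]; print(v,c['img'][v,267],(p@ex).round(4),(p@ey).round(4),p[2].round(4))
E
```

```text
130 [80 81 78] 0.4412 -0.2668 0.2315
133 [80 80 78] 0.4373 -0.2703 0.2257
136 [83 83 79] 0.4396 -0.2682 0.2171
139 [78 79 78] 0.4401 -0.2678 0.2093
142 [80 81 79] 0.438 -0.2697 0.2026
145 [81 80 81] 0.4415 -0.2666 0.1933
148 [82 80 80] 0.4388 -0.269 0.1869
151 [92 97 99] 0.4406 -0.2675 0.1783
154 [ 73  83 104] 0.4369 -0.2707 0.1723
157 [135 136 127] 0.4323 -0.2749 0.1669
160 [158 160 149] 0.5885 -0.1358 0.0774
163 [158 160 148] 0.5872 -0.137 0.0686
166 [189 189 185] 0.5849 -0.1391 0.0604
169 [180 182 181] 0.5655 -0.1564 0.0617
172 [212 212 210] 0.5283 -0.1895 0.0733
175 [174 173 171] 0.5149 -0.2015 0.072
178 [141 146 144] 0.5158 -0.2007 0.0625
181 [150 154 153] 0.5029 -0.2122 0.0612
```

View pics/s8.png

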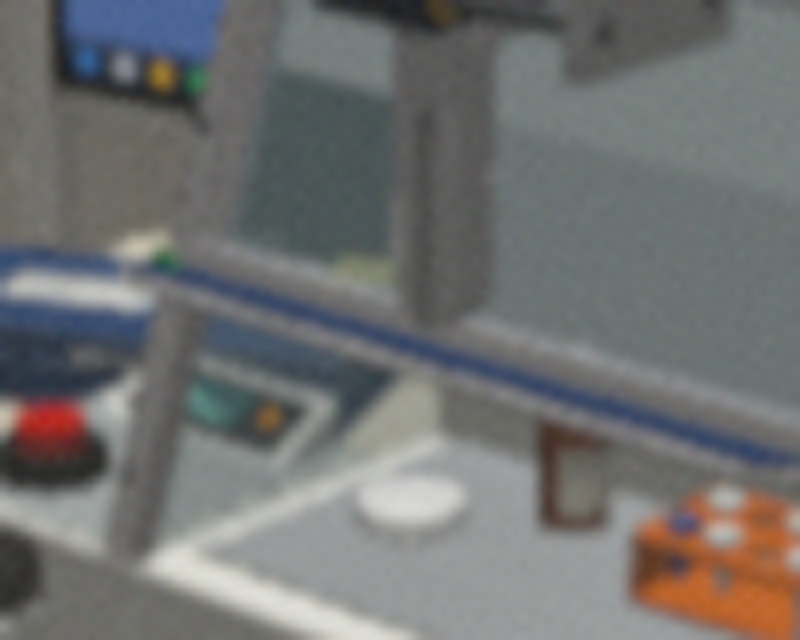

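The crop shows the fingertips ending just above the tread, at about (430,320). With the jaws shut the tips lie near the TCP's level, not 19 mm ahead, which explains the missing contact. Continuing down.

jog_arm:
  targets:
    - [0,[0,0.1,0],0]
    - [0,[0,0.1,0],0]

```text
time_s: 16.55
ee_pos: [0.5128, -0.0914, 0.1752]
eef_rot: [-1.571, 0.0, -1.202]
force: [-0.5, 0.4, -1.1]
grip_width: 0.0002
```

jog_arm:
  targets:
    - [0,[0,0.1,0],0]
    - [0,[0,0.1,0],0]

```text
time_s: 16.75
ee_pos: [0.5128, -0.0914, 0.1742]
eef_rot: [-1.571, 0.0, -1.202]
force: [-0.6, -0.0, 0.4]
grip_width: 0.0004
```

jog_arm:
  targets:
    - [0,[0,0.1,0],0]
    - [0,[0,0.1,0],0]

```text
time_s: 16.95
ee_pos: [0.5128, -0.0914, 0.1732]
eef_rot: [-1.571, 0.0, -1.202]
force: [-0.0, -0.3, 0.0]
grip_width: 0.0004
```

```bash
python3 tip.py | grep -i -E "lip|root"
```

```text
lip plane up at root: [-0.00695337  0.31165852]
root px 200 192 up 0.3129
root px 320 192 up 0.3121
```

jog_arm:
  targets:
    - [0,[0,0.1,0],0]
    - [0,[0,0.1,0],0]

```text
time_s: 17.2
ee_pos: [0.5128, -0.0914, 0.1722]
eef_rot: [-1.571, 0.0, -1.202]
force: [-0.2, 0.5, -0.4]
grip_width: 0.0002
```

jog_arm:
  targets:
    - [0,[0,0.1,0],0]
    - [0,[0,0.1,0],0]

```text
time_s: 17.4
ee_pos: [0.5128, -0.0914, 0.1712]
eef_rot: [-1.571, 0.0, -1.202]
force: [0.5, 0.2, -0.3]
grip_width: 0.0001
```

jog_arm:
  targets:
    - [0,[0,0.1,0],0]
    - [0,[0,0.1,0],0]

```text
time_s: 17.6
ee_pos: [0.5128, -0.0914, 0.1702]
eef_rot: [-1.571, 0.0, -1.202]
force: [-0.3, -0.2, -0.4]
grip_width: -0.0001
```

jog_arm:
  targets:
    - [0,[0,0.1,0],0]
    - [0,[0,0.1,0],0]

```text
time_s: 17.8
ee_pos: [0.5129, -0.0914, 0.1693]
eef_rot: [-1.571, -0.0, -1.202]
force: [-0.3, -0.9, 0.1]
grip_width: 0.0002
```

```bash
python3 tip.py | grep -i -E "lip|root"
```

```text
lip plane up at root: [-0.00723763  0.31167327]
root px 200 193 up 0.3155
root px 320 194 up 0.309
```

jog_arm:
  targets:
    - [0,[0,0.1,0],0]
    - [0,[0,0.1,0],0]

```text
time_s: 18.05
ee_pos: [0.5129, -0.0915, 0.1686]
eef_rot: [-1.571, -0.0, -1.202]
force: [-0.4, -0.4, 3.2]
grip_width: 0.0005
```

jog_arm:
  targets:
    - [0,[0,0.1,0],0]
    - [0,[0,0.1,0],0]

```text
time_s: 18.25
ee_pos: [0.5129, -0.0915, 0.1674]
eef_rot: [-1.571, -0.0, -1.202]
force: [-0.4, -0.2, 3.8]
grip_width: 0.0004
```

```bash
python3 tip.py | grep -i -E "lip|root"
```

```text
lip plane up at root: [-0.00615684  0.31021227]
root px 200 194 up 0.3141
root px 320 195 up 0.3074
```

Contact at 3–4 N; the lip has come down 1.5 mm. One more millimetre, then I back off and check.

jog_arm:
  targets:
    - [0,[0,0.1,0],0]
    - [0,[0,0.1,0],0]

```text
time_s: 18.5
ee_pos: [0.5128, -0.0915, 0.1663]
eef_rot: [-1.571, -0.0, -1.202]
force: [0.2, -1.8, 2.7]
grip_width: 0.0008
```

jog_arm:
  targets:
    - [0,[0,-2,0],0]
    - [0,[0,-4,0],0]
    - [0,[0,-7,-4],0]
    - [0,[0,-7,-8.3],0]
    - [0,[0,-7,-8.3],0]
    - [0,[0,-7,-8.3],0]

```text
time_s: 19.1
ee_pos: [0.4353, -0.1215, 0.2364]
eef_rot: [-1.57, -0.0, -1.203]
force: [0.7, -0.2, -0.3]
grip_width: 0.0007
```

```bash
python3 - <<'E'
from tip import *
acc=[];L=[];I=[]
for i in range(3):
    c=cam('wrist'); W=cloud(c); I.append(c['img']); hsv=cv2.cvtColor(c['img'],cv2.COLOR_RGB2HSV); m=cv2.inRange(hsv,(45,100,30),(85,255,255)); m[100:]=0
    v,u=np.where(m>0); P=W[m>0]; acc.append(np.c_[u,P@ey,P@up,P@nin])
tips(c)
A=np.vstack(acc); A=A[~np.isnan(A).any(1)]
for sel in(A[:,0]<256,A[:,0]>256):
    B=A[sel]; f=B[B[:,3]<np.median(B[:,3])+.0012]; q=np.percentile(f[:,2],[.5,99.5]); s=1 if f[:,1].mean()<-.3 else -1
    t=f[s*f[:,1]>np.percentile(s*f[:,1],95)]; print('span',q.round(4),'mid',q.mean().round(4),'tip up',np.median(t[:,2]).round(4),t[:,1].mean().round(4))
im=np.mean(I,0).astype(np.uint8)[...,::-1]; a=np.vstack([im[45:95,60:150],im[45:95,380:470]]); cv2.imwrite('pics/t9.png',cv2.resize(a,None,fx=6,fy=6,interpolation=cv2.INTER_CUBIC))
meas(W,c['img'],300); print(ctrl.get_obs()['ee_pos'])
E
```

```text
tip 97 72.0 up 0.3125 yh -0.1402
tip 97 72.4 up 0.3118 yh -0.1388
  span 0.3028 0.3271
tip 426 73.0 up 0.3105 yh -0.3999
tip 426 73.0 up 0.3105 yh -0.4009
  span 0.304 0.3253
lip plane up at root: [0.00035026 0.30931551]
root px 200 73 up 0.3106
root px 320 74 up 0.3089
span [0.3012 0.3169] mid 0.309 tip up 0.3088 -0.1363
span [0.3036 0.3167] mid 0.3102 tip up 0.309 -0.4013
[ 70  62  27  16 191] [81.8 70.9]
green 190 [xh yh z up nin] med [ 0.4676 -0.1265  0.161   0.3112  0.384 ] p2 [ 0.4645 -0.1363  0.1541  0.3035  0.3831] p98 [ 0.4731 -0.1211  0.1658  0.3166  0.388 ]
[426  63  26  15 167] [439.4  71.6]
green 167 [xh yh z up nin] med [ 0.4668 -0.4106  0.1615  0.3115  0.3832] p2 [ 0.4639 -0.4163  0.1551  0.3044  0.3821] p98 [ 0.4714 -0.4013  0.1663  0.317   0.3864]
[ 42  58  26  28 528] [54. 72.]
red 528 [xh yh z up nin] med [ 0.478  -0.0557  0.0832  0.2416  0.4206] p2 [ 0.4664 -0.0672  0.0808  0.2369  0.4097] p98 [ 0.4904 -0.0443  0.0849  0.2457  0.4328]
world [0.4658 0.1206 0.0832]
[  100    73   323    42 12912] [261.   93.5]
lip 12850 [xh yh z up nin] med [ 0.4501 -0.2691  0.1653  0.3093  0.3666] p2 [ 0.4353 -0.3908  0.1594  0.308   0.3508] p98 [ 0.4655 -0.1474  0.1709  0.3106  0.3828]
[ 0.43600345 -0.12100584  0.23587015]
```

View pics/t9.png

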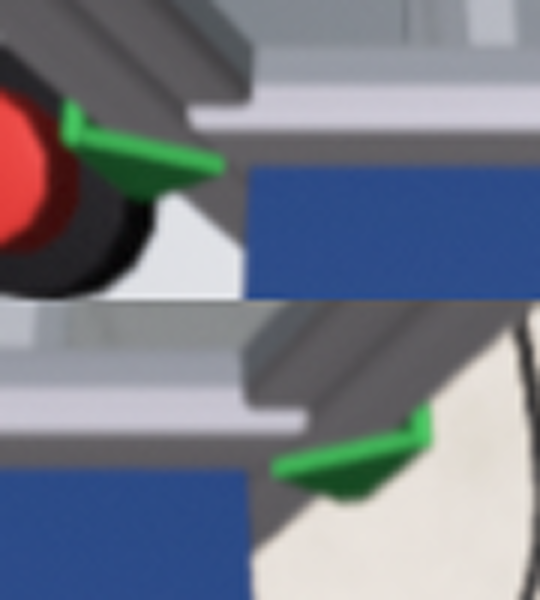

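The lip (0.3093) now agrees with the pointer tips (0.3088 and 0.3090). Left tip at (225,165) and right tip at (272,467) in the crop are level with the lip root. Next is the button: shift left clear of the hood and turn a quarter so the body's narrow side faces it.

jog_arm:
  targets:
    - [0,[-5,0,0],-0.14]
    - [0,[-10,0,0],-0.28]
    - [0,[-15,0,0],-0.42]
    - [0,[-20,0,0],-0.56]
    - [0,[-21.5,0,0],-0.7]
    - [0,[-21.5,0,0],-0.84]
    - [0,[-21.5,0,0],-0.98]
    - [0,[-21.5,0,0],-1.12]
    - [0,[-21.5,0,0],-1.26]
    - [0,[-21.5,0,0],-1.4]

```text
time_s: 20.25
ee_pos: [0.3582, 0.0797, 0.236]
eef_rot: [-1.571, 0.001, 0.205]
force: [-0.4, -0.5, -0.3]
grip_width: 0.001
```

jog_arm:
  targets:
    - [0,[0,0,0],-0.14]
    - [0,[0,0,0],-0.17]
    - [0,[0,0,0],-0.17]
    - [0,[0,0,0],-0.17]

```text
time_s: 20.65
ee_pos: [0.3581, 0.0795, 0.2361]
eef_rot: [-1.571, 0.001, 0.367]
force: [-0.4, -0.6, -0.4]
grip_width: 0.0007
```

```bash
python3 - <<'E'
from h import *
o=ctrl.get_obs(); print(o['time_s'],o['ee_pos'],o['eef_rot'],o['qpos'],o['force'])
Rm=R.from_euler('xyz',o['eef_rot']).as_matrix(); print('cm to button in tool',(Rm.T@(np.array([.4657,.1206,.0832])-o['ee_pos'])*100).round(2))
E
```

```text
20.65 [0.35809142 0.07952121 0.23612184] [-1.57058392e+00  6.23873794e-04  3.67244605e-01] [ 1.18540070e-01 -1.53399385e-01  1.92785141e+00  5.34042537e-05
  1.36779759e+00 -2.48715253e-01] [-0.42141078 -0.61727545 -0.43560475]
cm to button in tool [11.53 15.28 -0.03]
```

jog_arm:
  targets:
    - [0,[4,0,0],0]
    - [0,[8,0,0],0]
    - [0,[11.5,0,0],0]
    - [0,[11.5,3,0],0]
    - [0,[11.5,7,0],0]
    - [0,[11.5,10,0],0]
    - [0,[11.5,12,0],0]
    - [0,[11.5,12.8,0],0]
    - [0,[11.5,12.8,0],0]

```text
time_s: 21.55
ee_pos: [0.465, 0.1207, 0.1078]
eef_rot: [-1.57, 0.002, 0.367]
force: [0.2, 0.4, 1.0]
grip_width: 0.0007
```

jog_arm:
  targets:
    - [0,[0,0.2,0],0]
    - [0,[0,0.4,0],0]
    - [0,[0,0.6,0],0]
    - [0,[0,0.8,0],0]
    - [0,[0,1.0,0],0]
    - [0,[0,1.0,0],0]

```text
time_s: 22.15
ee_pos: [0.4651, 0.1205, 0.0981]
eef_rot: [-1.571, 0.0, 0.368]
force: [-0.2, 0.3, 0.3]
grip_width: 0.0004
```

jog_arm:
  targets:
    - [0,[0,0.2,0],0]
    - [0,[0,0.4,0],0]
    - [0,[0,0.6,0],0]
    - [0,[0,0.8,0],0]
    - [0,[0,1.0,0],0]
    - [0,[0,1.0,0],0]

```text
time_s: 22.75
ee_pos: [0.4651, 0.1206, 0.0881]
eef_rot: [-1.571, 0.0, 0.368]
force: [0.9, 0.4, -0.2]
grip_width: 0.0002
```

No contact yet, in line with tips near the TCP's level. Continuing in small steps.

jog_arm:
  targets:
    - [0,[0,0.2,0],0]
    - [0,[0,0.4,0],0]
    - [0,[0,0.6,0],0]
    - [0,[0,0.6,0],0]

```text
time_s: 23.15
ee_pos: [0.465, 0.1206, 0.082]
eef_rot: [-1.571, 0.0, 0.368]
force: [0.2, 1.3, -0.7]
grip_width: 0.0006
```

jog_arm:
  targets:
    - [0,[0,0.1,0],0]
    - [0,[0,0.2,0],0]
    - [0,[0,0.2,0],0]

```text
time_s: 23.45
ee_pos: [0.4652, 0.1206, 0.0803]
eef_rot: [-1.571, 0.0, 0.368]
force: [-0.3, -0.2, 0.4]
grip_width: 0.0007
```

jog_arm:
  targets:
    - [0,[0,0.1,0],0]
    - [0,[0,0.2,0],0]
    - [0,[0,0.2,0],0]

```text
time_s: 23.75
ee_pos: [0.4653, 0.1206, 0.0784]
eef_rot: [-1.571, -0.0, 0.368]
force: [-0.1, -1.3, 2.1]
grip_width: 0.0008
```

Contact at about 0.080. Now press.

jog_arm:
  targets:
    - [0,[0,0.1,0],0]
    - [0,[0,0.2,0],0]
    - [0,[0,0.3,0],0]
    - [0,[0,0.3,0],0]

```text
time_s: 24.15
ee_pos: [0.4653, 0.1206, 0.0753]
eef_rot: [-1.571, -0.0, 0.368]
force: [-0.2, 0.4, 3.3]
grip_width: 0.0007
```

jog_arm:
  targets:
    - [0,[0,0.1,0],0]
    - [0,[0,0.2,0],0]
    - [0,[0,0.2,0],0]

```text
time_s: 24.45
ee_pos: [0.4653, 0.1206, 0.074]
eef_rot: [-1.571, -0.0, 0.368]
force: [-4.2, -1.3, 12.3]
grip_width: 0.0006
```

It bottomed out at 12 N, having gone down about 6 mm. I lift off, back away and check.

jog_arm:
  targets:
    - [0,[0,-1,0],0]
    - [0,[0,-4,0],0]
    - [0,[0,-8,0],0]
    - [0,[0,-12,0],0]
    - [0,[0,-16,0],0]
    - [0,[-5,-16,0],0]
    - [0,[-10,-16,0],0]
    - [0,[-14,-16,0],0]
    - [0,[-14,-16,0],0]
    - [0,[-14,-16,0],0]

```text
time_s: 25.45
ee_pos: [0.3347, 0.0701, 0.2339]
eef_rot: [-1.571, -0.002, 0.367]
force: [0.0, -0.0, 0.4]
grip_width: 0.0004
```

```bash
python3 - <<'E'
from meas import *
o=ctrl.get_obs(); print(o['time_s'],o['ee_pos'],o['force'],o['joint_vel'].round(3))
c=cam('top'); W=cloud(c); save(c,'top10.png',(140,120,380,250),3)
d=np.load('pics/top.npz')
for W_,im in((d['W'],d['img']),(W,c['img'])):
    hsv=cv2.cvtColor(im,cv2.COLOR_RGB2HSV)
    def f(lo,hi,w):
        m=cv2.inRange(hsv,lo,hi); z=np.zeros_like(m); z[w[1]:w[3],w[0]:w[2]]=m[w[1]:w[3],w[0]:w[2]]; v,u=np.where(z); return u.mean().round(1),v.mean().round(1),len(u)
    print('cs',f((105,120,40),(125,255,255),(262,210,285,232)),'case',f((0,0,0),(180,255,70),(195,212,228,242)),'bottle',f((0,0,0),(180,255,110),(326,160,348,180)),'btn',f((0,180,120),(6,255,255),(170,190,200,220)),'greenR',f((45,100,60),(80,255,255),(312,140,332,156)))
hsv=cv2.cvtColor(c['img'],cv2.COLOR_RGB2HSV); m=cv2.inRange(hsv,(105,130,40),(125,255,255)); m[:150]=0;m[212:]=0;m[:,:215]=0;m[:,335:]=0
P=W[m>0];P=P[~np.isnan(P).any(1)];P=P[P[:,2]>.1]; print('lip up',np.median(P@up).round(4),len(P))
m=cv2.inRange(hsv,(45,100,60),(80,255,255)); m[:140]=0; m[:,:190]=0; P=W[m>0]; print('green up',np.nanmedian(P@up).round(4))
E
```

```text
25.45 [0.3346711  0.07014102 0.23387555] [ 0.03074211 -0.0161223   0.3910269 ] [ 0.008  0.05  -0.031  0.001 -0.004  0.003]
cs (np.float64(272.2), np.float64(220.2), 100) case (np.float64(210.5), np.float64(226.6), 218) bottle (np.float64(336.2), np.float64(170.8), 120) btn (np.float64(184.5), np.float64(206.5), 88) greenR (np.float64(320.5), np.float64(148.8), 16)
cs (np.float64(272.2), np.float64(220.2), 100) case (np.float64(210.6), np.float64(226.6), 216) bottle (np.float64(336.4), np.float64(171.0), 103) btn (np.float64(184.5), np.float64(206.5), 88) greenR (np.float64(320.4), np.float64(148.7), 16)
lip up 0.3081 1387
green up 0.3116
```

View pics/top10.png

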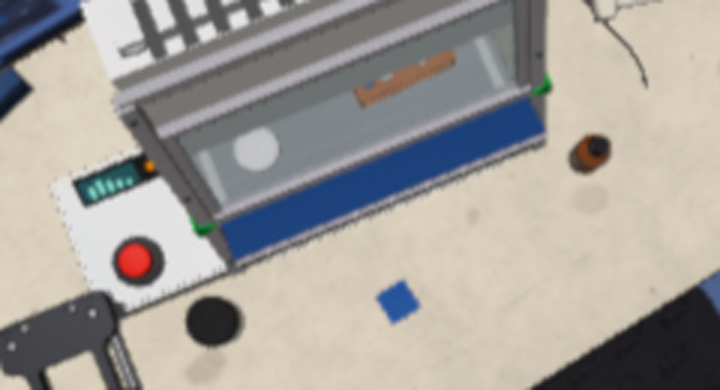

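The top view shows the sash up with its lip root at the pointers (204,229) and (541,87), and the bottle, case and coverslips at the same pixels as before. The button is released and the hand is clear. Handing in.

```bash
python3 -c "
from station import ctrl
print(ctrl.hand_in())"
```

```text
the job is handed in; nothing more can be done
None
```

The sash is up with its lip level with the green pointers, and I pressed the red button and took the hand away. I handed in at about 25.5 s.

**Raising the sash:** The jog keeps the tool vertical, so the fingertips could not lie flat under the lip. Instead, the closed fingers pushed on the lip's lower front edge, moving along the slope of the guides. Readings were about 8–18 N sideways, higher than the 3–6 N the sash needs. The first try slipped past the edge. The tips with jaws shut sit near the TCP's level, not 19 mm ahead.

**Overshoot corrected:** I pushed the sash about 2.5 mm too high, because I first misjudged the pointers' height. I eased it back down with the fingertips on the tread, at 3–4 N. The job did not ask for a push from above.

**Level check:** From the wrist camera, the lip is at 309.3 mm along the guides. The pointer tips are at 308.8 and 309.0 mm, and the pointers' mid-heights at 309.0 and 310.2 mm. That is within about 1 mm. The later top view puts the lip at 308.1 mm, but that camera read about 1 mm low on the lip at the start too.

**Button:** I pressed it after the sash was set, until it bottomed out at 12 N after about 6 mm, and it looked released afterwards. I could not confirm that the alarm cleared, because the orange lamp by the console display looked lit both before and after.

**Other things:** The bottle, case, coverslips and right pointer are within 0.2 pixel of their first positions in the top view. The left pointer's position was not compared there. Tool force was near zero at the end.

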